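# Slide the foot file into the drying rack up to its line and start the fan

## Robot

A 6-joint arm with a two-finger parallel gripper is mounted at the origin on the work surface. World frame = base frame: x ahead of the robot, y to its left, z up, the work surface at z = 0. Lengths are in m, angles in rad, forces in N, time in s.
With the tool pointing down it reaches from about 0.275 to 0.825 m from the base axis. Payload 4.9 kg.
Tool frame: the origin (TCP) lies between the finger pads; the fingertips stand 25 mm ahead of it and the grasp point (between the pads) lies 6 mm ahead of it; z points along the fingers, y is the line along which they close (so a half turn about z gives the same grasp; the last joint's range is limited). The gripper opens to 85 mm and grips with 20 to 120 N. Pads are 22 mm wide; open, the fingers measure 114 mm over their backs; the gripper's body (76 mm by 85 mm) begins 54 mm behind the grasp point. The pads swing forward as they close: fully open they stand 13 mm farther back than shut.
Start: joints at [-1.48, 0.326, -0.193, 1.052, 0, 1.437], TCP at [0.123, -0.536, 0.256] pointing down, gripper open.
Joint ranges: [-2.65, 2.65], [-0.97, 1.79], [-1.3, 1.35], [-1.93, 2.1], [-1.47, 1.37], [-3.14, 3.14]. Speed limits (rad/s): [2.57, 2.57, 3.14, 3.14, 3.14, 3.14].

## Interface

Orientations are given as a unit quaternion [x, y, z, w].
In Python, from bench import env gives the robot as it stands.
- The arm moves only by the shell command python3 -m inch 'ROWS' [OPENING] [FORCE]. ROWS is text: rows parted by semicolons, each of 4 numbers parted by spaces: the shift along the world's x, y, z in units of 250 mm (1.0 is 250 mm), then the turn about the world's z in units of pi rad (1.0 is pi rad). A call has 1 to 10 rows; each row is the pose to reach, as a shift and turn from the pose commanded when the call began, turning the shorter way round; what a row does not reach only later rows make up. A row lasts 1/10 s, in which the tool goes at most 50 mm and 8.59 degrees, less where a joint would pass 70% of its speed; a pose out of reach is approached as far as the arm can. A call with a number of a shift or a turn outside -1 to 1 is refused whole. A call with a gripper value outside its range is refused whole. OPENING is the finger opening in mm, from 0 to 85.4, set as the call begins (- or left out, the last holds). The fingers move at their own pace and stop on an object; FORCE is the grip in N (left out, the last holds). Time passes only in rows, so rows that repeat a pose let the fingers close. It gives the time, the measured TCP pose, the force, the opening and the grip force at its end, in the units of the state.
- env.observe(): the state, without advancing time (a new reading comes with each control period).
- env.grab_frame(name): name is "side" or "top"; returns a dict with "image" (420x560x3 uint8, blue, green, red), "fx", "fy", "cx", "cy" (pixels), "rvec" (rotation vector, rad) and "tvec" (3), from world to camera coordinates, as OpenCV has them. Camera axes: x right, y down, z forward; pixel columns grow to the right and rows downward; lengths in m; the calibration is good to about 2 mm. A picture is of the moment at which its call begins. There is no depth.
- env.finish_job(): hands the job in; it is judged then, once.
The state is a dict: "clock": time; "joint_positions": joint angles; "dq": joint speeds; "joint_torque": joint torques, N m; "tcp_pos": TCP position; "tcp_rot": TCP orientation; "force": force on the tool from outside, world axes, zero at the start; "wrist_torque": the same for the moment, N m; "opening": finger opening in m; "grip_force": force on a finger pad.
Only numpy, scipy, OpenCV 4.12 (cv2) and the standard library are available. Lean on these libraries where they do the work, as an engineer would, in place of code of your own. Each camera call takes 0.05 s, during which the arm holds its last target. There are 200 camera calls.

## Task

Slide the foot file's blade straight into the empty middle slot of the bamboo rack, from the open front, until the blue line on the blade is level with the rack's front face, and leave it resting there. Then flip the toggle on the small white panel fully over to its far side to start the drying fan. Leave everything else where it stands.

Things in the scene. Friction and masses are not known exactly. Their poses are not given: they have to be found in the camera images.
- file: Foot file standing on its edge on the table, 195 mm long. Orange handle 85 long (x) x 26 wide (y) x 34 high (z), flat underneath; flat steel-grey blade 110 long x 5 thick (y) x 22 high, pointing to +x from the handle's end, its underside 6 above the table and its top at 28. 120 g. Origin: under the middle of the handle, at table height; x along the blade towards its tip, z up.
- file_line (a point): Middle of the blue line (6 mm wide band round the blade), 70.5 mm ahead (+x) of the handle's middle, 28 mm from the handle's end and 82 mm from the blade tip; 17 mm above the table.
- file_tip (a point): Tip of the blade, 152.5 mm ahead (+x) of the handle's middle, 17 mm above the table.
- rack: Fixed bamboo rack. Origin: on the table, middle of its front face, which looks to -x; x runs into the rack, z up. Four slats 46 high, 110 deep leave three slots; the outer ones hold a green (+y) and a white (-y) comb, tops at 64. Cross bars over the slots at x 4-26 and 84-106, top at 54. Behind: white fan module x 111-139, top at 66, then a tray x 140-240, 170 wide, with tin and jar.
- slot_mouth (a point): Centre of the empty middle slot's mouth in the rack's front face, 17 mm above the table; axes as the rack's: x into the slot. The slot is 11 mm wide (y) between 14 mm thick slats, 110 deep, open at the front from the table up to 46 mm; next slots 25 mm to either side.
- toggle (a joint): Toggle lever on the white panel: 0 = off, leaning to the near side (-x of the panel); 1.0 rad = fully over to the far side (+x of the panel). Stays where it is left.
- toggle_base: The fixed white panel carrying the toggle, 70 x 50 x 25 high, lever pivot 22 mm above the table over its centre. Origin: centre of its underside on the table; the lever swings in its x-z plane, towards its +x to switch on.
- toggle_tip (a point): End of the toggle lever: centre of its 26 mm grey ball, 60 mm from the pivot; about 75 mm above the table at either end of the swing, 82 mm upright.
- tin: Silver aluminium tin, 60 diameter x 55 high, on the rack's tray. Origin: centre of its underside.
- jar: Frosted glass jar with metal lid, 60 diameter x 75 high, on the rack's tray. Origin: centre of its underside.
- inhaler: Blue plastic inhaler, about 62 x 28 x 78 high. Origin: under its upright part.
- brush: Green nail brush, 90 x 40 x 51 high. Origin: centre of its underside.
- tumbler: White ceramic tumbler, 72 diameter x 95 high. Origin: centre of its underside.
- pump: Amber pump bottle with black pump head, 62 diameter x 130 high. Origin: centre of its underside.
There are look-alikes about, which are no part of the job. What is meant by the file is not black or turquoise, and is the larger of those in its own colour.

How it is judged:
By the outcome, as a careful person would: the job done as asked, in the order asked, and still so for the second after the job is handed in, with the robot touching nothing.
It also fails if it takes over 61 s, if anything falls off the work surface, if the arm or the gripper's body presses on something with over 40 N, if the wrist force passes 120 N, or if a joint passes its speed limit or range.

## Working session

There is one attempt and no reset: what is moved stays moved. The work goes in short steps, Python scripts to look and compute and a shell command to move; the robot and the scene stay as the last step left them, time stands still between calls to the robot, and variables do not carry over. Pictures are saved under pics/ and viewed, at most 10 in all, crops included, and the job is handed in when it is done.

```bash
mkdir -p pics; ls; python3 - <<'E'
from bench import env
import cv2,pickle
d={}
for n in("top","side"):
    f=env.grab_frame(n); d[n]=f; cv2.imwrite(f"pics/{n}0.png",f["image"]); print(n,f["fx"],f["cx"],f["rvec"],f["tvec"])
pickle.dump(d,open("f0.pkl","wb"))
print(env.observe())
E
```

```text
pics
top 454.8997224426936 282.1065843331046 [ 2.15364609 -2.20726058  0.08889487] [-0.00528626  0.56631545  1.12992535]
side 419.2705187460367 272.56625472633215 [ 0.96412301 -2.46708303  1.07037173] [0.418856   0.33516635 0.90389009]
{'clock': 0.1, 'joint_positions': array([-1.48022229e+00,  3.26826675e-01, -1.93467342e-01,  1.05197250e+00,
       -1.49118970e-05,  1.43659379e+00]), 'dq': array([ 5.30219998e-06, -2.47145043e-04,  3.03053898e-03,  7.31972340e-04,
       -8.71233684e-04,  2.31737264e-03]), 'joint_torque': array([ 1.67994851e-03, -4.44240403e+01,  2.63037854e+01,  7.89571612e-03,
       -4.00184683e-05,  3.76246746e-06]), 'tcp_pos': array([ 0.12255233, -0.53569938,  0.25560983]), 'tcp_rot': array([ 9.93690812e-01,  1.12151813e-01,  8.58008404e-06, -7.35081831e-04]), 'force': array([-0.00710108, -0.34467799, -0.15424917]), 'wrist_torque': array([-0.00262442, -0.00530471, -0.02826792]), 'grip_force': 0.0, 'opening': 0.08523139009292793}
```

View pics/top0.png

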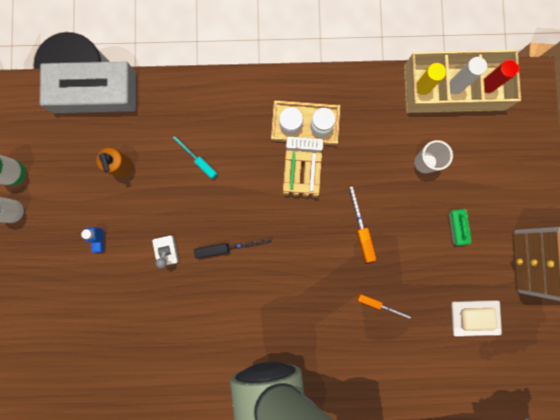

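View pics/side0.png

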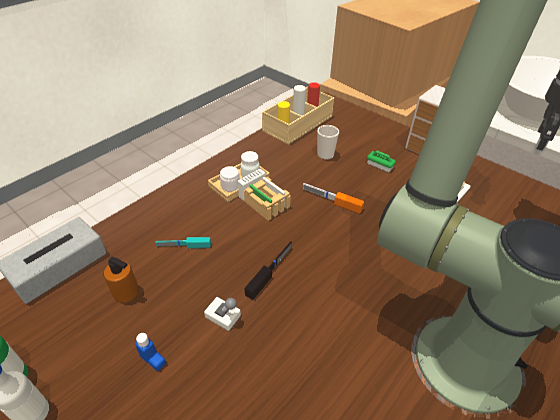

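The candidates are, in top-view pixels, black (232,247), turquoise (195,158), small orange (385,307) and large orange (362,225). The large orange one, at (349,202) in the side view, fits: it is neither black nor turquoise and is the larger of the two orange ones. The rack is at (302,170) with its front towards the robot, and the toggle panel is at (165,250). Next I'll confirm the choice in an enlarged crop and measure.

```bash
cat > h.py <<'E'
import cv2,numpy as np
def P(f):
    R,_=cv2.Rodrigues(np.array(f["rvec"],float)); return R,np.array(f["tvec"],float).ravel()
def ray(f,uv):
    R,t=P(f); d=R.T@np.array([(uv[0]-f["cx"])/f["fx"],(uv[1]-f["cy"])/f["fy"],1]); return -R.T@t,d
def plane(f,uv,z):
    c,d=ray(f,uv); return c+d*(z-c[2])/d[2]
def tri(f,a,g,b):
    c1,d1=ray(f,a);c2,d2=ray(g,b);d1=d1/np.linalg.norm(d1);d2=d2/np.linalg.norm(d2)
    s=np.linalg.lstsq(np.c_[d1,-d2],c2-c1,rcond=None)[0]
    p,q=c1+s[0]*d1,c2+s[1]*d2; return (p+q)/2,np.linalg.norm(p-q)
def proj(f,p):
    R,t=P(f);x=R@np.array(p)+t;return np.array([f["fx"]*x[0]/x[2]+f["cx"],f["fy"]*x[1]/x[2]+f["cy"]])
E
python3 - <<'E'
import pickle,cv2,numpy as np
from h import *
d=pickle.load(open("f0.pkl","rb"));T,S=d["top"],d["side"]
c=lambda f,x,y,w,h,k:cv2.resize(f["image"][y:y+h,x:x+w],None,fx=k,fy=k,interpolation=cv2.INTER_CUBIC)
a=c(T,260,95,130,175,3.0);b=c(S,200,145,180,130,2.2);e=c(T,140,225,50,50,4);g=c(S,195,285,60,50,4)
I=np.zeros((600,800,3),np.uint8);I[:525,:390]=a;I[:286,395:791]=b;I[290:490,395:595]=e;I[290:490,598-0:598+200]=g[:,:200]
cv2.imwrite("pics/crop1.png",I)
for n,f in d.items():
    hsv=cv2.cvtColor(f["image"],cv2.COLOR_BGR2HSV)
    m=cv2.inRange(hsv,(8,180,150),(18,255,255))
    for ct in cv2.findContours(m,0,2)[0]:
        if cv2.contourArea(ct)>60: print(n,"orange",cv2.contourArea(ct),cv2.minAreaRect(ct))
    m=cv2.inRange(hsv,(95,90,60),(130,255,255))
    k,_,st,ce=cv2.connectedComponentsWithStats(m)
    print(n,"blue",[(st[i,4],ce[i].round(1)) for i in range(1,k) if st[i,4]>4])
E
```

```text
top orange 170.5 ((369.6778564453125, 301.33758544921875), (24.913145065307617, 8.184722900390625), 21.037511825561523)
top orange 281.0 ((366.4117736816406, 244.6470947265625), (34.440059661865234, 11.641709327697754), 75.96376037597656)
top orange 191.5 ((111.47865295410156, 157.37416076660156), (23.512653350830078, 16.73380470275879), 58.570438385009766)
top blue [(np.int32(6), array([190.2, 153.2])), (np.int32(7), array([358.7, 217.6])), (np.int32(314), array([ 96.5, 240. ])), (np.int32(11), array([238.5, 245.6]))]
side orange 201.0 ((116.76300048828125, 272.4986572265625), (16.74956512451172, 25.90948486328125), 83.9909896850586)
side orange 330.5 ((348.4573059082031, 201.61585998535156), (29.138023376464844, 12.889871597290039), 20.2248592376709)
side blue [(np.int32(13), array([326.5, 194.2])), (np.int32(11), array([178., 242.])), (np.int32(14), array([274.4, 262.6])), (np.int32(453), array([150.8, 355.2])), (np.int32(14), array([  0.4, 369. ]))]
```

View pics/crop1.png

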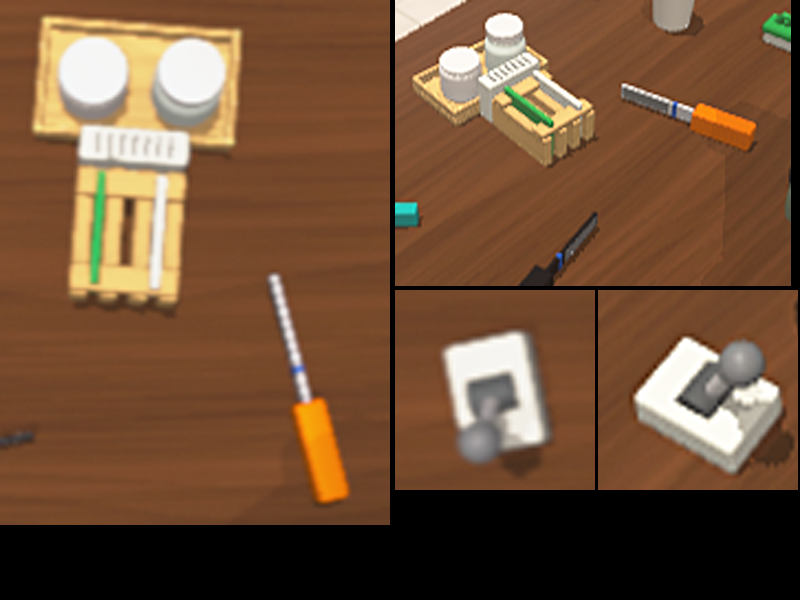

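The crop confirms it: the large orange file has its blue band at about (359,218) in the top view, its tip at (351,187) and its handle at (367,245). The rack's middle slot is the dark gap at (302,172), between the green and white combs. The toggle ball is at about (161,263), leaning to the near side.

```bash
python3 - <<'E'
import pickle,cv2,numpy as np
from h import *
d=pickle.load(open("f0.pkl","rb"));T,S=d["top"],d["side"]
np.set_printoptions(precision=4,suppress=True)
print("campos",ray(T,(0,0))[0],ray(S,(0,0))[0])
def mask(f,lo,hi,roi):
    m=cv2.inRange(cv2.cvtColor(f["image"],cv2.COLOR_BGR2HSV),lo,hi);z=np.zeros_like(m);x,y,X,Y=roi;z[y:Y,x:X]=m[y:Y,x:X];return z
def cen(m):
    y,x=np.nonzero(m);return np.array([x.mean(),y.mean()])
def line(m,f,z):
    y,x=np.nonzero(m);p=np.array([plane(f,q,z)[:2] for q in zip(x,y)]);c=p.mean(0);v=np.linalg.svd(p-c)[2][0];v*=np.sign(v[0]) if abs(v[0])>.3 else 1
    s=(p-c)@v;return c,np.degrees(np.arctan2(v[1],v[0])),s.min(),s.max()
mo=mask(T,(5,150,120),(20,255,255),(340,220,385,270));print("handle",line(mo,T,.034))
mb=[mask(T,(95,90,60),(130,255,255),(350,210,366,224)),mask(S,(95,90,60),(130,255,255),(318,188,335,200))]
print("blue tri",tri(T,cen(mb[0]),S,cen(mb[1])),plane(T,cen(mb[0]),.028),plane(S,cen(mb[1]),.02))
# file blade top: gray pixels
mg=mask(T,(0,0,100),(179,90,255),(345,180,366,232));print("blade",line(mg,T,.028))
gc=mask(T,(40,80,50),(90,255,255),(280,145,300,195));wc=mask(T,(0,0,150),(179,60,255),(304,152,322,195))
for n,m in(("green",gc),("white",wc)):print(n,m.astype(bool).sum(),cen(m),line(m,T,.064))
gs=mask(S,(40,80,50),(90,255,255),(235,170,290,215));print("green tri",tri(T,cen(gc),S,cen(gs)))
r=T["image"][150:200,280:325].astype(int).sum(2)//3
for y in range(155,201,3): print(y,T["image"][y,280:326].astype(int).sum(1)//3)
E
```

```text
campos [ 0.4731 -0.0171  1.1719] [0.0214 0.6026 0.8609]
handle (array([ 0.4684, -0.2137]), np.float64(98.87592172962795), np.float64(-0.055450684145546485), np.float64(0.05899398396238946))
blue tri (array([ 0.5416, -0.2136,  0.0152]), np.float64(0.0008360191620349737)) [ 0.5405 -0.2116  0.028 ] [ 0.539  -0.2087  0.02  ]
blade (array([ 0.5679, -0.2061]), np.float64(12.69771851672228), np.float64(-0.055301800223185), np.float64(0.0549291093231642))
green 118 [292.0678 170.6186] (array([ 0.6581, -0.046 ]), np.float64(-5.795023747882905), np.float64(-0.0433823590398897), np.float64(0.04662285585912246))
white 141 [312.1915 171.7376] (array([ 0.6541, -0.0954]), np.float64(-5.6609291951425345), np.float64(-0.0455689895688557), np.float64(0.04669945981021112))
green tri (array([ 0.6599, -0.0467,  0.0503]), np.float64(0.0012592429418526244))
155 [ 73  73  72  71  80 119 170 193 196 196 195 184 153 126 130 167 194 197
 196 196 196 196 197 196 196 197 197 197 197 197 195 193 218 242 243 234
 205 195 196 197 195 168 101  72  75  76]
158 [ 79  79  78  77  90 135 175 186 188 190 190 176 140 125 
[... 2024 characters left out ...]
8  92  81  81  82  81  82]
191 [ 79  79  90 122 147 152 156 157 149 140 144 153 161 169 175 180 184 184
 184 186 189 191 192 194 195 195 194 194 192 184 179 184 180 183 195 198
 198 197 178 122  84  81  81  80  81  82]
194 [ 80  81  83  87  90  90  91  91  80  62  56  59  73  97 115 122 125 123
 103  70  56  59  80 107 127 140 155 164 144  92  70  74  95 135 164 170
 174 175 150  97  75  77  76  76  76  76]
197 [76 77 77 75 69 62 59 59 61 66 71 72 66 60 56 54 53 54 53 56 59 59 60 61
 61 61 61 59 56 56 54 57 64 69 71 74 73 69 67 74 77 77 78 78 78 78]
200 [77 76 76 76 76 77 76 76 76 76 76 76 76 76 77 77 77 77 76 76 76 77 77 76
 77 77 75 74 74 76 77 77 77 74 68 60 59 60 67 74 76 77 76 76 76 76]
```

```bash
python3 - <<'E'
import pickle,cv2,numpy as np
from h import *
np.set_printoptions(precision=4,suppress=True)
d=pickle.load(open("f0.pkl","rb"));T,S=d["top"],d["side"]
def m(f,lo,hi,r):
    x,y,X,Y=r;return cv2.inRange(cv2.cvtColor(f["image"],cv2.COLOR_BGR2HSV),lo,hi)[y:Y,x:X],np.array([x,y])
# panel whole white, ball grey
for n,f,r in(("T",T,(145,230,185,275)),("S",S,(200,290,250,335))):
    k,o=m(f,(0,0,150),(179,50,255),r);c=max(cv2.findContours(k,0,2)[0],key=cv2.contourArea);R=cv2.minAreaRect(c);print(n,"white",np.array(R[0])+o,R[1:])
    k,o=m(f,(0,0,60),(179,60,145),r);N,L,st,ce=cv2.connectedComponentsWithStats(k)
    print([(st[i],ce[i]+o) for i in range(1,N) if st[i,4]>15])
I=np.hstack([cv2.resize(T["image"][138:202,270:335],None,fx=6,fy=6,interpolation=cv2.INTER_CUBIC),cv2.resize(S["image"][285:341,197:257],(390,384),interpolation=cv2.INTER_CUBIC)]);cv2.imwrite("pics/crop2.png",I);print(I.shape)
E
```

```text
T white [164.3846 250.4231] ((28.43683624267578, 20.592193603515625), 78.69007110595703)
[(array([26,  5,  8, 29, 39], dtype=int32), array([175.2051, 249.2821])), (array([ 11,  16,  16,  22, 182], dtype=int32), array([162.9396, 256.3077]))]
S white [221.9534 312.7228] ((32.03179931640625, 23.609952926635742), 30.256441116333008)
[(array([ 15,   8,  22,  19, 169], dtype=int32), array([225.6746, 307.1243]))]
(384, 780, 3)
```

View pics/crop2.png

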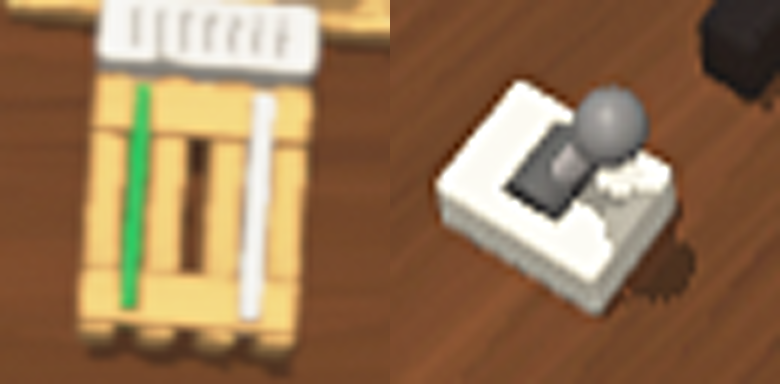

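The enlarged rack shows the green and white combs 50 mm apart, the empty middle slot at (302,172) and the rack's front at about row 193. The toggle's ball is over the near edge of the panel. I'll refine the numbers.

```bash
python3 - <<'E'
import pickle,cv2,numpy as np
from h import *
d=pickle.load(open("f0.pkl","rb"));T,S=d["top"],d["side"]
np.set_printoptions(precision=4,suppress=True)
def comp(f,lo,hi,roi):
    x,y,X,Y=roi;m=cv2.inRange(cv2.cvtColor(f["image"],cv2.COLOR_BGR2HSV),lo,hi)[y:Y,x:X]
    c=max(cv2.findContours(m,0,2)[0],key=cv2.contourArea);M=cv2.moments(c);return c.reshape(-1,2)+[x,y],np.array([M["m10"]/M["m00"]+x,M["m01"]/M["m00"]+y])
c,ce=comp(T,(8,180,150),(18,255,255),(340,215,385,275));b=cv2.boxPoints(cv2.minAreaRect(c.astype(np.float32)))
print("handle box",np.array([plane(T,q,.034)[:2] for q in b]).tolist(),plane(T,ce,.034))
c2,ce2=comp(S,(8,180,150),(18,255,255),(320,180,380,220));print("handle tri",tri(T,ce,S,ce2))
# blade tip & blue
g=T["image"].astype(int).sum(2)//3
hsv=cv2.cvtColor(T["image"],cv2.COLOR_BGR2HSV)
pts=[]
for y in range(186,228,3):
    row=hsv[y,344:368,1].astype(float);w=np.clip(150-row,0,None);
    if w.sum()>60:
        u=344+(w*np.arange(24)).sum()/w.sum();p=plane(T,(u,y),.028);pts.append(p[:2]);print(y,round(u,1),p[:2])
p=np.array(pts);k=np.polyfit(p[:,0],p[:,1],1);print("blade yaw",np.degrees(np.arctan(k[0])),k)
print("blade col top/bottom S",hsv[183:190,348:355,1].tolist())
# slot left edge z46
for y,u in((164,300.6),(170,300.0),(176,299.6),(182,299.4)):print("slot L edge",plane(T,(u,y),.046)[:2])
# rack front candidates
for q in((303,190.5),(303,192.5),(308,193.5),(296,192.5)):print("front",q,plane(T,q,.054)[:2],plane(T,q,.046)[:2])
print("bars col 301:",g[178:200,301], "slat col 297:",g[178:200,297],"slat 307",g[178:200,307])
# ball: crop2 px, and T crop
print("ball",tri(T,(160.7,263.2),S,(197+(612-390)/6.5,285+128/6.857)))
for n,q in(("T",b),):pass
R=cv2.minAreaRect(comp(T,(0,0,150),(179,50,255),(145,230,185,275))[0].astype(np.float32));q=cv2.boxPoints(R);print("panel",np.array([plane(T,x,.025)[:2] for x in q]))
E
```

```text
handle box [[0.5108033102879702, -0.20416285200986206], [0.5171665934633815, -0.23267723645351635], [0.43359076320687345, -0.25014011545174925], [0.4273061221370918, -0.22178494067819426]] [ 0.467  -0.2294  0.034 ]
handle tri (array([ 0.4695, -0.2306,  0.018 ]), np.float64(0.006214400054430926))
186 351.0 [ 0.6211 -0.1951]
189 351.2 [ 0.6134 -0.1954]
192 351.9 [ 0.6057 -0.1968]
195 352.8 [ 0.5981 -0.1987]
198 353.7 [ 0.5904 -0.2008]
201 354.4 [ 0.5827 -0.2023]
204 355.2 [ 0.5751 -0.204 ]
207 355.9 [ 0.5674 -0.2056]
210 356.8 [ 0.5598 -0.2075]
213 357.7 [ 0.5521 -0.2095]
216 358.5 [ 0.5445 -0.2112]
219 359.2 [ 0.5369 -0.2127]
222 359.8 [ 0.5293 -0.214 ]
225 360.7 [ 0.5217 -0.2159]
blade yaw 12.41648151772655 [ 0.2202 -0.3307]
blade col top/bottom S [[162, 162, 164, 162, 160, 166, 164], [164, 167, 171, 169, 165, 165, 167], [168, 166, 159, 147, 154, 166, 166], [165, 120, 56, 41, 60, 123, 167], [147, 64, 17, 8, 21, 73, 159], [140, 52, 13, 7, 18, 56, 154], [148, 75, 13, 10, 17, 43, 123]]
slot L edge [ 0.6773 -0.0683]
slot L edge [ 0.6622 -0.0663]
slot L edge [ 0.6471 -0.0649]
slot L edge [ 0.632 -0.064]
front (303, 190.5) [ 0.6094 -0.072 ] [ 0.6104 -0.0724]
front (303, 192.5) [ 0.6045 -0.0718] [ 0.6054 -0.0722]
front (308, 193.5) [ 0.6017 -0.0841] [ 0.6026 -0.0846]
front (296, 192.5) [ 0.6049 -0.0545] [ 0.6058 -0.0548]
bars col 301: [ 71  71  70  69  71 119 185 197 197 196 198 198 199 191 132  71  59  60
  56  59  74  77] slat col 297: [193 192 192 192 187 176 190 196 196 197 198 198 197 184 155 168 123  83
  62  54  59  74] slat 307 [193 192 192 191 191 187 186 192 196 198 198 198 198 194 170 168 164 113
  74  59  57  63]
ball (array([0.4399, 0.2753, 0.0735]), np.float64(2.3364720991577058e-05))
panel [[0.5008 0.3112]
 [0.5097 0.2603]
 [0.4395 0.2467]
 [0.4307 0.2973]]
```

```bash
python3 -m inch '1 0.88 -0.3 0;1 0.88 -0.3 0;1 0.88 -0.3 0;1 0.88 -0.3 0;1 0.88 -0.3 0;1 0.88 -0.3 0;1 0.88 -0.3 0;1 0.88 -0.3 0;1 0.88 -0.3 0' 60
```

```text
clock: 1.0
tcp_pos: [0.3728, -0.3154, 0.1809]
tcp_rot: [0.994, 0.113, -0.001, -0.0]
force: [-1.7, -0.8, -0.8]
opening: 0.06
grip_force: 0.0
```

```bash
python3 -m inch '0.397 0.354 -0.2 -0.003;0.397 0.354 -0.3 -0.003;0.397 0.354 -0.36 -0.003;0.397 0.354 -0.36 -0.003;0.397 0.354 -0.36 -0.003' && python3 - <<'E'
from bench import env
import cv2,pickle
import numpy as np
d={n:env.grab_frame(n) for n in("top","side")}
I=np.hstack([cv2.resize(d["top"]["image"][170:280,310:410],None,fx=4,fy=4),cv2.resize(d["side"]["image"][140:250,290:390],None,fx=4,fy=4)])
cv2.imwrite("pics/c3.png",I)
E
```

```text
clock: 1.5
tcp_pos: [0.4708, -0.2275, 0.0899]
tcp_rot: [0.994, 0.108, -0.001, -0.001]
force: [0.0, -1.2, 0.2]
opening: 0.0597
grip_force: 0.0
```

View pics/c3.png

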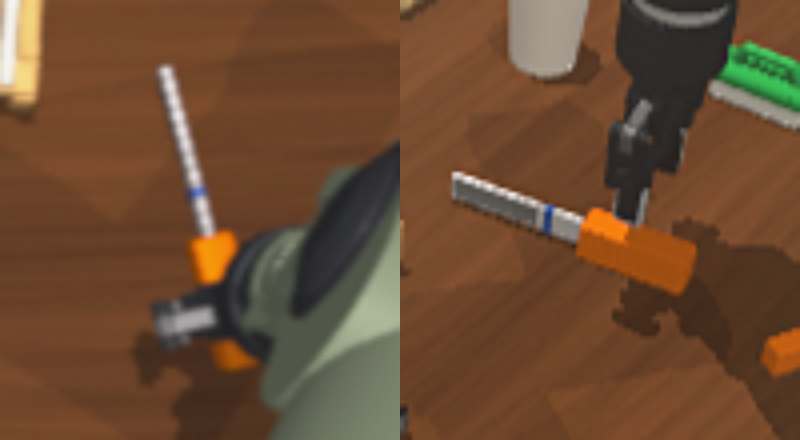

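The gripper stands over the handle's middle, with its fingers on either side, at top-crop (190,320) and side-crop (630,200). I'll descend and grip.

```bash
python3 -m inch '0.004 0.002 -0.14 0;0.004 0.002 -0.235 0;0.004 0.002 -0.235 0;0.004 0.002 -0.235 0'; python3 -m inch '0 0 0 0;0 0 0 0;0 0 0 0;0 0 0 0;0 0 0 0;0 0 0 0' 15 50
```

```text
clock: 2.0
tcp_pos: [0.4727, -0.2286, 0.0338]
tcp_rot: [0.994, 0.106, 0.0, 0.0]
force: [-0.4, 0.4, 0.2]
opening: 0.0596
grip_force: 0.0
clock: 2.6
tcp_pos: [0.4739, -0.228, 0.0342]
tcp_rot: [0.994, 0.107, 0.001, 0.001]
force: [-2.3, 0.1, 8.1]
opening: 0.0251
grip_force: 50.7
```

```bash
python3 -m inch '0 0 0.06 0;-0.06 0.18 0.06 -0.03;-0.12 0.36 0.06 -0.06;-0.18 0.54 0.06 -0.1;-0.238 0.72 0.06 -0.1;-0.238 0.72 0.06 -0.1;-0.238 0.72 0.06 -0.1;-0.238 0.72 0.06 -0.1' && python3 - <<'E'
from bench import env
import cv2,pickle
import numpy as np
d={n:env.grab_frame(n) for n in("top","side")};pickle.dump(d,open("f1.pkl","wb"))
I=np.hstack([cv2.resize(d["top"]["image"][150:280,260:350],None,fx=4.4,fy=4.4),cv2.resize(d["side"]["image"][160:290,230:320],None,fx=4.4,fy=4.4)])
cv2.imwrite("pics/c4.png",I);print(I.shape)
E
```

```text
clock: 3.4
tcp_pos: [0.4148, -0.048, 0.0481]
tcp_rot: [0.999, -0.049, 0.001, 0.0]
force: [0.6, -0.4, -0.8]
opening: 0.0252
grip_force: 49.7
(572, 792, 3)
```

View pics/c4.png

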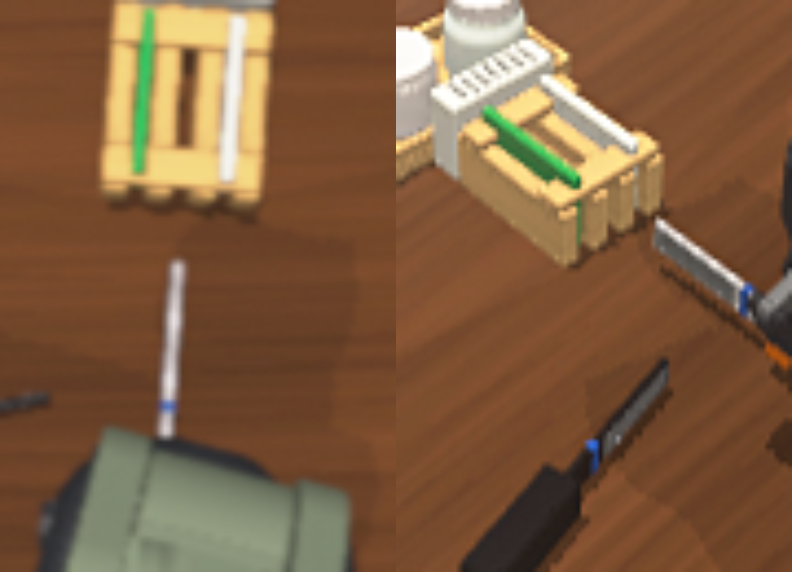

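The blade is lined up roughly with the middle slot, with its tip at top-crop (178,262) and the slot at (187,100). I'll lower it to just above the table and measure it.

```bash
python3 -m inch '0 0 -0.03 0;0 0 -0.048 0;0 0 -0.048 0;0 0 -0.048 0'; cat > m.py <<'E'
from bench import env
from h import *
import pickle,sys
np.set_printoptions(precision=4,suppress=True)
T,S=env.grab_frame("top"),env.grab_frame("side")
pickle.dump({"top":T,"side":S},open("f2.pkl","wb"))
hsv=cv2.cvtColor(T["image"],cv2.COLOR_BGR2HSV)
p=[]
for y in range(205,250):
    w=np.clip(140-hsv[y,285:315,1].astype(float),0,None)
    if w.sum()>150 and w.sum()<900:
        u=285+(w*np.arange(30)).sum()/w.sum();p.append(plane(T,(u,y),.030)[:2])
p=np.array(p);k=np.polyfit(p[:,0],p[:,1],1);r=p[:,1]-np.polyval(k,p[:,0])
print("x range",p[0],p[-1],"yaw",np.degrees(np.arctan(k[0])),"res",r.std(),"y at .602",np.polyval(k,.602),"y at .5",np.polyval(k,.5))
for f,n in((T,"T"),(S,"S")):
    m=cv2.inRange(cv2.cvtColor(f["image"],cv2.COLOR_BGR2HSV),(100,110,60),(130,255,255))
    N,_,st,ce=cv2.connectedComponentsWithStats(m);print(n,[(st[i,4],ce[i].round(2)) for i in range(1,N) if 3<st[i,4]<60])
print(env.observe()["tcp_pos"])
E
python3 m.py
```

```text
clock: 3.9
tcp_pos: [0.413, -0.0473, 0.0351]
tcp_rot: [0.999, -0.05, -0.001, -0.0]
force: [0.0, 0.1, -0.6]
opening: 0.025
grip_force: 49.7
x range [ 0.5632 -0.0628] [ 0.4706 -0.0481] yaw -6.12117105840475 res 0.0009021601735486698 y at .602 -0.06733155109767318 y at .5 -0.056392774265305715
T [(np.int32(4), array([297.5, 242.5])), (np.int32(8), array([238.5, 245.5]))]
S [(np.int32(5), array([405.4, 221. ])), (np.int32(11), array([308.55, 231.18])), (np.int32(9), array([178.  , 242.11])), (np.int32(14), array([274.36, 262.57])), (np.int32(14), array([  0.36, 369.  ]))]
[ 0.4133 -0.0472  0.0354]
```

```bash
python3 -m inch '0.06 0.002 0 0;0.125 -0.007 0 0.002;0.125 -0.007 0 0.002;0.125 -0.007 0 0.002;0.125 -0.007 0 0.002'; python3 m.py; python3 - <<'E'
import pickle,cv2,numpy as np
d=pickle.load(open("f2.pkl","rb"))
I=np.hstack([cv2.resize(d["top"]["image"][155:225,275:325],None,fx=8,fy=8,interpolation=cv2.INTER_CUBIC),cv2.resize(d["side"]["image"][180:250,255:305],None,fx=8,fy=8,interpolation=cv2.INTER_CUBIC)])
cv2.imwrite("pics/c5.png",I)
E
```

```text
clock: 4.5
tcp_pos: [0.4433, -0.0486, 0.0353]
tcp_rot: [0.999, -0.046, -0.001, -0.0]
force: [-0.0, -0.0, -1.0]
opening: 0.0251
grip_force: 49.8
x range [ 0.5758 -0.0617] [ 0.5157 -0.0453] yaw -7.858258343176889 res 0.0020049523556510385 y at .602 -0.06614836164812408 y at .5 -0.05207042520123559
T [(np.int32(8), array([238.5, 245.5]))]
S [(np.int32(8), array([300.25, 225.75])), (np.int32(9), array([178.  , 242.11])), (np.int32(13), array([274.46, 262.77])), (np.int32(14), array([  0.36, 369.  ]))]
[ 0.4435 -0.0487  0.0354]
```

View pics/c5.png

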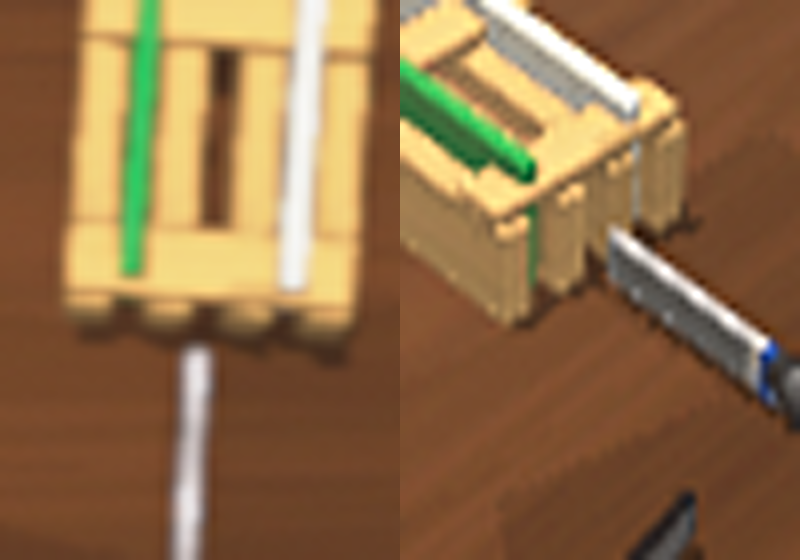

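The tip is at top-crop (200,350), just in front of the mouth gap at about (205,320), so it needs roughly 1 mm towards -y. In the side view the blade also enters between slats 2 and 3. I'll shift it and insert.

```bash
python3 -m inch '0 -0.004 0 0;0.04 -0.008 0 0;0.08 -0.012 0 0;0.12 -0.016 0 0;0.16 -0.02 0 0;0.2 -0.024 0 0;0.24 -0.028 0 0;0.24 -0.028 0 0;0.24 -0.028 0 0'; python3 - <<'E'
from bench import env
from h import *
import pickle
np.set_printoptions(precision=4,suppress=True)
d={n:env.grab_frame(n) for n in("top","side")};pickle.dump(d,open("f3.pkl","wb"))
S=d["side"];m=cv2.inRange(cv2.cvtColor(S["image"],cv2.COLOR_BGR2HSV),(100,110,60),(130,255,255));m[:,320:]=0;m[:,:276]=0
y,x=np.nonzero(m);print(list(zip(x,y)))
# intersect with file's +y side plane: point near y line
p0=np.array([.602,-.0655,0]);n=np.array([.0993,.995,0]);c,r=ray(S,(x.mean(),y.mean()));p=c+r*((p0+n*.0025-c)@n)/(r@n);print(p)
p=[];
for z in (.006,.028):
  print(z,proj(S,(.602,-.063,z)),proj(S,(.574,-.060,z)))
E
```

```text
clock: 5.5
tcp_pos: [0.5045, -0.0558, 0.0353]
tcp_rot: [0.999, -0.046, -0.0, -0.0]
force: [0.1, 0.9, -0.7]
opening: 0.0254
grip_force: 49.7
[]
[nan nan nan]
0.006 [278.7403 212.27  ] [285.2422 217.3775]
0.028 [278.8566 206.8109] [285.4417 211.9126]<stdin>:9: RuntimeWarning: Mean of empty slice.
  ret = ret.dtype.type(ret / rcount)
```

```bash
python3 - <<'E'
import pickle
from h import *
np.set_printoptions(precision=4,suppress=True)
d=pickle.load(open("f1.pkl","rb"));T,S=d["top"],d["side"]
def blue(f,r,lo=(95,70,50)):
    x,y,X,Y=r;m=cv2.inRange(cv2.cvtColor(f["image"],cv2.COLOR_BGR2HSV)[y:Y,x:X],lo,(135,255,255));v,u=np.nonzero(m);return np.array([u.mean()+x,v.mean()+y]),len(u)
a,n1=blue(T,(290,230,310,250));b,n2=blue(S,(300,210,318,240));print(a,n1,b,n2,tri(T,a,S,b),"top z",plane(T,a,.042))
print("stage2 (tcp .4133)",tri(T,(297.5,242.5),S,(308.55,231.18)),plane(T,(297.5,242.5),.029))
n=np.array([.0993,.995,0])
def side(uv,p0):
    c,r=ray(S,uv);return c+r*((np.array(p0)+n*.0025-c)@n)/(r@n)
print("S1",side(b,(.483,-.0548,0)),"S2",side((308.55,231.18),(.483,-.0548,0)),"S3 tcp.4435",side((300.25,225.75),(.5135,-.0565,0)))
# tip & handle end in f1 top
g=cv2.cvtColor(T["image"],cv2.COLOR_BGR2HSV)[:,:,1]
print(g[205:214,298:303].mean(1), g[205:214,300])
# rack front vertical edges of slats in side view, and rack front bottom corners
d=pickle.load(open("f2.pkl","rb"));S=d["side"]
print("outline proj of rack corners (front +y corner, yaw-5.7):")
f0=np.array([.602,-.0659]);ex=np.array([.995,-.0993]);ey=np.array([.0993,.995])
for fx in (.598,.602,.606):
  o=f0+ex*(fx-.602)
  for yy in(.0445,-.0445):
    for z in(0,.046):
      q=o+ey*yy;print(fx,yy,z,proj(S,(q[0],q[1],z)),proj(T,(q[0],q[1],z)))
E
```

```text
[297.5714 241.8571] 7 [308.6429 228.    ] 14 (array([ 0.484 , -0.0554,  0.0289]), np.float64(0.001814424159478915)) top z [ 0.4832 -0.0555  0.042 ]
stage2 (tcp .4133) (array([ 0.4828, -0.0554,  0.017 ]), np.float64(0.0026011700069747986)) [ 0.4817 -0.0557  0.029 ]
S1 [ 0.4829 -0.0523  0.0322] S2 [ 0.4822 -0.0522  0.0201] S3 tcp.4435 [ 0.5133 -0.054   0.0184]
[160.  161.2 165.2 141.6  86.8  53.6  45.8  46.2  47.8] [158 161 163 118  49  18  14  16  15]
outline proj of rack corners (front +y corner, yaw-5.7):
0.598 0.0445 0 [268.9258 221.0675] [282.5412 196.207 ]
0.598 0.0445 0.046 [268.9141 209.5526] [282.5556 194.1791]
0.598 -0.0445 0 [291.2512 207.0656] [316.8131 198.7633]
0.598 -0.0445 0.046 [291.8149 195.599 ] [318.2156 196.838 ]
0.602 0.0445 0 [268.0119 220.3305] [282.6565 194.6765]
0.602 0.0445 0.046 [267.9758 208.8172] [282.6756 192.5873]
0.602 -0.0445 0 [290.3303 206.3782] [316.9192 197.2314]
0.602 -0.0445 0.046 [290.8694 194.9142] [318.3255 195.2446]
0.606 0.0445 0 [267.1012 219.5962] [282.7718 193.1468]
0.606 0.0445 0.046 [267.0409 208.0843] [282.7956 190.9963]
0.606 -0.0445 0 [289.4127 205.6932] [317.0252 195.7003]
0.606 -0.0445 0.046 [289.9272 194.2319] [318.4355 193.6521]
```

```bash
python3 -m inch '0.04 -0.004 0 0;0.08 -0.008 0 0;0.11 -0.011 0 0;0.11 -0.011 0 0;0.11 -0.011 -0.006 0;0.11 -0.011 -0.01 0;0.11 -0.011 -0.01 0'; python3 - <<'E'
from bench import env
from h import *
import pickle
d={n:env.grab_frame(n) for n in("top","side")};pickle.dump(d,open("f4.pkl","wb"))
I=np.hstack([cv2.resize(d["top"]["image"][165:225,275:325],None,fx=8,fy=8,interpolation=cv2.INTER_CUBIC),cv2.resize(d["side"]["image"][180:240,255:305],None,fx=8,fy=8,interpolation=cv2.INTER_CUBIC)])
cv2.imwrite("pics/c6.png",I)
E
```

```text
clock: 6.3
tcp_pos: [0.5325, -0.0587, 0.0342]
tcp_rot: [0.999, -0.046, 0.001, 0.0]
force: [-1.5, -0.1, 10.0]
opening: 0.0251
grip_force: 51.1
```

View pics/c6.png

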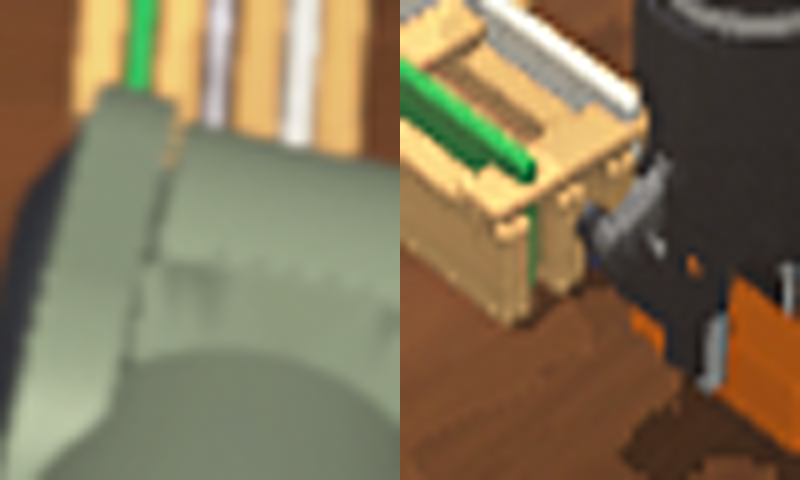

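The blade is in the middle slot, showing through it at top-crop (217,70), and the handle is pressed onto the table. I'll release, rise and check.

```bash
python3 -m inch '0 0 0 0;0 0 0 0;0 0 0 0;0 0 0 0' 50; python3 -m inch '0 0 0.1 0;0 0 0.25 0;0 0 0.45 0;-0.2 0.2 0.6 0;-0.4 0.4 0.6 0;-0.4 0.6 0.6 0;-0.4 0.8 0.6 0;-0.4 0.8 0.6 0;-0.4 0.8 0.6 0'; python3 - <<'E'
from bench import env
from h import *
import pickle
np.set_printoptions(precision=4,suppress=True)
d={n:env.grab_frame(n) for n in("top","side")};pickle.dump(d,open("f5.pkl","wb"))
T,S=d["top"],d["side"]
I=np.hstack([cv2.resize(T["image"][165:235,275:325],None,fx=8,fy=8,interpolation=cv2.INTER_CUBIC),cv2.resize(S["image"][180:250,255:305],None,fx=8,fy=8,interpolation=cv2.INTER_CUBIC)])
cv2.imwrite("pics/c7.png",I)
def comp(f,lo,hi,r):
    x,y,X,Y=r;m=cv2.inRange(cv2.cvtColor(f["image"],cv2.COLOR_BGR2HSV),lo,hi)[y:Y,x:X]
    c=max(cv2.findContours(m,0,2)[0],key=cv2.contourArea);return c.reshape(-1,2).astype(np.float32)+np.float32([x,y])
q=cv2.boxPoints(cv2.minAreaRect(comp(T,(8,180,150),(18,255,255),(280,190,330,260))));P=np.array([plane(T,x,.034)[:2] for x in q]);print("handle",P,P.mean(0))
E
```

```text
clock: 6.8
tcp_pos: [0.5318, -0.0586, 0.0328]
tcp_rot: [0.999, -0.046, -0.0, -0.0]
force: [1.3, -0.4, 0.2]
opening: 0.0499
grip_force: 0.0
clock: 7.7
tcp_pos: [0.4308, 0.0677, 0.1828]
tcp_rot: [1.0, -0.018, 0.0, -0.018]
force: [-0.3, 0.1, 0.4]
opening: 0.05
grip_force: 0.0
handle [[ 0.5733 -0.0468]
 [ 0.5726 -0.0744]
 [ 0.4875 -0.0719]
 [ 0.4882 -0.0445]] [ 0.5304 -0.0594]
```

View pics/c7.png

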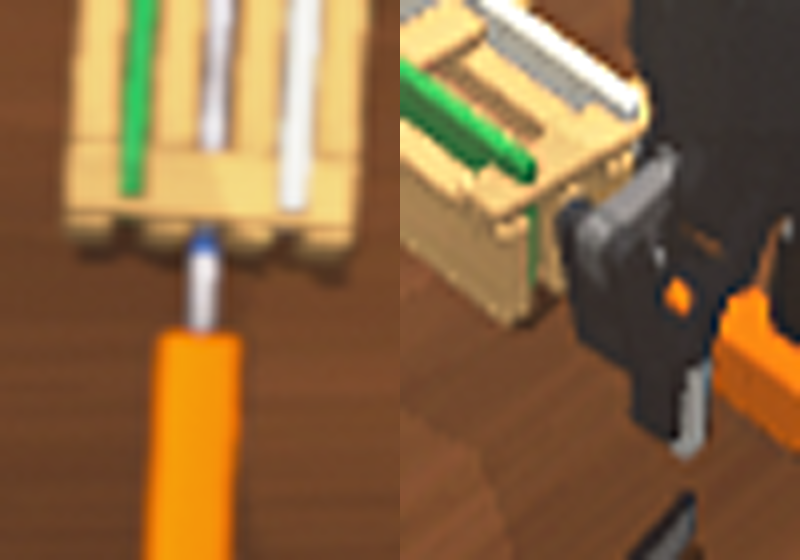

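```bash
python3 - <<'E'
import pickle
from h import *
np.set_printoptions(precision=4,suppress=True)
d=pickle.load(open("f5.pkl","rb"));T=d["top"];I=T["image"]
print(I[190:208,300].tolist())
for x in(.595,.5985,.602,.605,.608):print(x,proj(T,(x,-.0657,.028)),proj(T,(x,-.0657,.046)))
print("slat2 col",I[188:200,297].tolist());print("slat3",I[188:200,306].tolist())
for x in(.5985,.602,.605):print(x,[proj(T,(x,y,z)).round(2).tolist() for y in(-.055,-.08) for z in(0,.046)], proj(T,(x+.004,-.0657,.054)))
E
```

```text
[[118, 197, 238], [110, 182, 231], [94, 130, 163], [111, 109, 117], [132, 95, 83], [173, 106, 72], [210, 162, 145], [231, 226, 229], [236, 236, 240], [232, 231, 236], [221, 222, 227], [216, 215, 223], [212, 211, 220], [203, 204, 214], [197, 198, 207], [179, 180, 192], [113, 137, 198], [30, 136, 241]]
0.595 [300.2086 197.4861] [300.4942 196.7125]
0.5985 [300.1701 196.1099] [300.4551 195.3147]
0.602 [300.1317 194.7344] [300.416  193.9176]
0.605 [300.0987 193.5559] [300.3824 192.7206]
0.608 [300.0658 192.3779] [300.3489 191.5242]
slat2 col [[120, 199, 238], [119, 199, 238], [118, 195, 237], [105, 175, 224], [85, 140, 183], [93, 155, 202], [69, 114, 150], [48, 77, 102], [35, 52, 76], [33, 44, 67], [35, 50, 77], [38, 60, 98]]
slat3 [[132, 218, 245], [131, 218, 245], [131, 218, 245], [127, 212, 244], [108, 178, 227], [107, 177, 226], [97, 161, 208], [70, 113, 145], [51, 79, 104], [36, 54, 78], [31, 48, 75], [37, 61, 95]]
0.5985 [[295.61, 197.4], [296.16, 195.42], [305.26, 197.16], [306.2, 195.17]] [300.5396 193.3452]
0.602 [[295.58, 196.06], [296.12, 194.02], [305.22, 195.82], [306.16, 193.78]] [300.5002 191.9391]
0.605 [[295.55, 194.91], [296.09, 192.83], [305.19, 194.67], [306.12, 192.58]] [300.4664 190.7345]
```

The blue line's near edge is at row 196.0, and the line comes out centred at x≈0.602, level with the front face. The file is seated, so the toggle is next. First I'll close the fingers and settle.

```bash
python3 -m inch '0 0 0 0;0 0 0 0;0 0 0 0.045;0 0 0 0.09;0 0 0 0.09;0 0 0 0.09' 0 40
```

```text
clock: 8.4
tcp_pos: [0.4307, 0.0673, 0.1826]
tcp_rot: [0.993, 0.121, -0.003, -0.018]
force: [0.3, 0.3, 0.4]
opening: 0.0001
grip_force: 0.0
```

```bash
python3 -c "
from bench import env
o=env.observe();print(o['joint_positions'].round(3),o['dq'].round(3),o['tcp_pos'],o['tcp_rot'])"; python3 -m inch '0 0.1 0 0;0 0.2 0 0;0 0.3 0 0;0 0.3 0 0'; python3 -c "
from bench import env
o=env.observe();print(o['joint_positions'].round(3),o['tcp_rot'].round(3))"
```

```text
[-0.037  0.193 -0.58   0.809  0.035  2.862] [ 0.001 -0.005 -0.003 -0.001 -0.    -0.007] [0.4306641  0.06734952 0.18263178] [ 0.99250263  0.12081102 -0.00285635 -0.01830505]
clock: 8.8
tcp_pos: [0.4305, 0.1445, 0.1828]
tcp_rot: [0.992, 0.123, -0.003, -0.019]
force: [-0.2, -0.8, 0.2]
opening: 0.0002
grip_force: 0.0
[ 0.138  0.22  -0.544  0.811  0.037  3.032] [ 0.992  0.123 -0.003 -0.019]
```

```bash
python3 -m inch '0 0 0 0.047;0 0 0 0.094;0 0 0 0.141;0 0 0 0.188;0 0 0 0.235;0 0 0 0.282;0 0 0 0.329;0 0 0 0.376;0 0 0 0.423;0 0 0 0.47'; python3 -m inch '-0.02 0.06 0 0.047;-0.04 0.12 0 0.094;-0.06 0.18 0 0.141;-0.08 0.24 0 0.188;-0.1 0.3 0 0.235;-0.12 0.36 0 0.282;-0.14 0.42 0 0.329;-0.158 0.49 0 0.376;-0.158 0.49 0 0.423;-0.158 0.49 0 0.47';python3 -m inch '0 0 0 0.04;0 0 0 0.04;0 0 0 0.04';python3 -c "
from bench import env
o=env.observe();print(o['joint_positions'].round(3),o['tcp_pos'],o['tcp_rot'].round(4))"
```

```text
clock: 9.8
tcp_pos: [0.4305, 0.1419, 0.1827]
tcp_rot: [0.65, 0.76, -0.015, -0.012]
force: [-0.1, -0.6, 0.3]
opening: 0.0002
grip_force: 0.0
clock: 10.8
tcp_pos: [0.391, 0.265, 0.1827]
tcp_rot: [-0.031, 0.999, -0.019, 0.001]
force: [-0.6, -0.7, 1.5]
opening: 0.0001
grip_force: 0.0
clock: 11.1
tcp_pos: [0.3911, 0.2647, 0.1828]
tcp_rot: [-0.089, 0.996, -0.019, 0.002]
force: [0.2, 0.3, -0.4]
opening: 0.0003
grip_force: 0.0
[ 0.46   0.261 -0.488  0.831 -0.036  0.281] [0.39112979 0.26466437 0.18277147] [-0.0893  0.9958 -0.0185  0.0021]
```

```bash
python3 -m inch '0 0.01 -0.15 0;0 0.01 -0.3 0;0 0.01 -0.42 0;0 0.01 -0.42 0;0.06 0.022 -0.42 0;0.1 0.03 -0.42 0;0.1 0.03 -0.42 0'; python3 -m inch '0.04 0.008 0 0;0.08 0.016 0 0;0.12 0.024 0 0;0.15 0.03 0 0;0.15 0.03 0 0'
```

```text
clock: 11.8
tcp_pos: [0.4183, 0.2733, 0.0792]
tcp_rot: [-0.09, 0.996, -0.018, 0.004]
force: [-0.6, 0.0, -0.3]
opening: -0.0004
grip_force: 0.0
clock: 12.3
tcp_pos: [0.4554, 0.2806, 0.078]
tcp_rot: [-0.091, 0.996, -0.018, 0.003]
force: [0.1, -0.6, -0.1]
opening: -0.0004
grip_force: 0.0
```

```bash
python3 -m inch '0.03 0.006 0 0;0.05 0.01 0 0;0.07 0.014 0 0;0.08 0.016 0 0;0.08 0.016 0 0'; python3 - <<'E'
from bench import env
from h import *
T,S=env.grab_frame("top"),env.grab_frame("side")
cv2.imwrite("pics/c8.png",np.hstack([cv2.resize(T["image"][215:285,130:195],None,fx=6,fy=6,interpolation=cv2.INTER_CUBIC),cv2.resize(S["image"][265:335,190:255],None,fx=6,fy=6,interpolation=cv2.INTER_CUBIC)]))
E
```

```text
clock: 12.8
tcp_pos: [0.4705, 0.2835, 0.0771]
tcp_rot: [-0.092, 0.996, -0.019, -0.001]
force: [-7.6, -0.8, 4.6]
opening: -0.0002
grip_force: 4.7
```

View pics/c8.png

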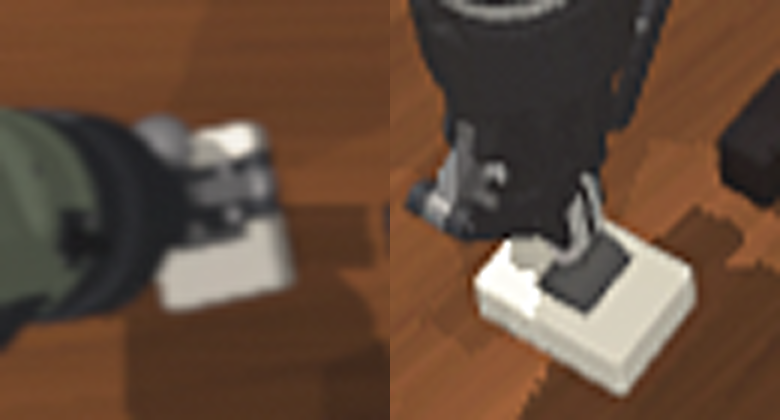

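The ball is now on the panel's far side, at top-crop (160,135), and the force is rising. I'll push a little further in small steps until it meets the stop.

```bash
python3 -m inch '0.008 0.0016 0 0;0.008 0.0016 0 0;0.008 0.0016 0 0';python3 -m inch '0.008 0.0016 0 0;0.008 0.0016 0 0;0.008 0.0016 0 0'
```

```text
clock: 13.2
tcp_pos: [0.4708, 0.2835, 0.0769]
tcp_rot: [-0.092, 0.996, -0.019, -0.002]
force: [-11.6, -2.8, 7.8]
opening: -0.0001
grip_force: 7.0
clock: 13.5
tcp_pos: [0.471, 0.2835, 0.0768]
tcp_rot: [-0.092, 0.996, -0.019, -0.004]
force: [-15.9, -2.1, 10.2]
opening: 0.0003
grip_force: 9.7
```

It is against the stop: 4 mm more command gave 0.5 mm of motion. I'll back off and check numerically.

```bash
python3 -m inch '-0.06 -0.012 0 0;-0.15 -0.03 0 0;-0.25 -0.05 0 0;-0.3 -0.06 0.1 0;-0.3 -0.06 0.3 0;-0.3 -0.06 0.5 0;-0.3 -0.06 0.5 0;-0.3 -0.06 0.5 0'; python3 - <<'E'
from bench import env
from h import *
np.set_printoptions(precision=4,suppress=True)
T,S=env.grab_frame("top"),env.grab_frame("side")
for n,f,r in(("T",T,(145,225,185,275)),("S",S,(190,280,250,335))):
    x,y,X,Y=r;k=cv2.inRange(cv2.cvtColor(f["image"],cv2.COLOR_BGR2HSV),(0,0,60),(179,60,150))[y:Y,x:X]
    e=cv2.erode(k,np.ones((5,5),np.uint8));N,_,st,ce=cv2.connectedComponentsWithStats(e);print(n,[(st[i,4],ce[i]+[x,y]) for i in range(1,N)])
ex=np.array([.981,.192,0]);c=np.array([.4702,.2789,.022])
for a in(.3,.4,.5):
    p=c+.06*np.sin(a)*ex+[0,0,.06*np.cos(a)];print(a,p,proj(T,p),proj(S,p))
q=cv2.boxPoints(cv2.minAreaRect(max(cv2.findContours(cv2.inRange(cv2.cvtColor(T["image"],cv2.COLOR_BGR2HSV),(8,180,150),(18,255,255))[190:260,280:330],0,2)[0],key=cv2.contourArea)))+np.float32([280,190])
print("handle",np.array([plane(T,x,.034)[:2] for x in q]).mean(0),T["image"][192:198,300].tolist())
E
```

```text
clock: 14.3
tcp_pos: [0.4039, 0.2706, 0.2044]
tcp_rot: [-0.091, 0.996, -0.018, 0.004]
force: [-0.2, -0.4, -0.6]
opening: -0.0001
grip_force: 0.0
T [(np.int32(25), array([164.28, 250.84]))]
S [(np.int32(15), array([222.8, 308.8]))]
0.3 [0.4876 0.2823 0.0793] [157.0703 243.3333] [214.0003 291.7682]
0.4 [0.4931 0.2834 0.0773] [156.8488 241.0423] [212.0736 291.2073]
0.5 [0.4984 0.2844 0.0747] [156.7104 238.8604] [210.2677 290.8409]
handle [ 0.5307 -0.0593] [[106, 145, 184], [129, 126, 135], [150, 108, 95], [194, 118, 78], [228, 177, 158], [241, 237, 240]]
```

```bash
python3 - <<'E'
from bench import env
from h import *
np.set_printoptions(precision=4,suppress=True,linewidth=200)
T,S=env.grab_frame("top"),env.grab_frame("side")
for n,f,(x,y,X,Y) in(("T",T,(145,228,185,256)),("S",S,(198,278,228,306))):
    h=cv2.cvtColor(f["image"],cv2.COLOR_BGR2HSV)[y:Y,x:X];print(n);
    for r in range(0,Y-y,2):print(y+r," ".join("%3s"%(v if s<70 else ".") for s,v in h[r,::2,1:]))
E
```

```text
T
228   .   .   .   .   .   .   .   .   .   .   .   .   .   .   .   .   .   .   .   .
230   .   .   .   .   .   .   .   .   .   .   .   .   .   .   .   .   .   .   .   .
232   .   .   .   .   .   .   .   .   .   .   .   .   .   .   .   .   .   .   .   .
234   .   .   .   .   .   . 106   .   .   .   .   .   .   .   .   .   .   .   .   .
236   .   .   .   . 125 136 129 109   .   . 153 190 236 197 110   .   .   .   .   .
238   .   .   . 118 145 160 146 122 124 169 193 244 246 231 122   .   .   .   .   .
240   .   .   . 123 144 157 147 121 111 155 160 212 244 237 137   .   .   .   .   .
242   .   .   .   . 127 134 126 107 136 162 162 196 240 240 154   .   .   .   .   .
244   .   .   .   . 173 189 153 119 124 149 160 185 238 242 192   .   .   .   .   .
246   .   .   .   . 193 248 248 190 149 123  92  90 190 242 208 111   .   .   .   .
248   .   .   .   .   . 246 221 109 155 147 103  96 138 241 229 124   .   .   .   .
250   .   .   .   .   . 244 207  99 117 128 107 105 118 241 237 138   .   .   .   .
252   .   .   .   .   . 233 231 103 100  98  94  92  95 222 239 157   .   .   .   .
254   
[... 275 characters left out ...]
   .   .   .   .   .   .   .   .   .   .   .   .   .   .   .
286   .   .   .   .   .   . 127   .   .   .   .   .   .   .   .
288   .   .   .   . 141 167 165 151 107   .   .   .   .   .   .
290   .   .   .   . 159 185 183 154 128   .   .   .   .   .   .
292   .   .   . 109 151 162 164 146 119   .   .   .   .   .   .
294   .   .   .   . 132 143 141 126  97   .   .   .   .   .   .
296   .   .   .   .  96 108 106  90 145   .   .   .   .   .   .
298   .   .   .   .   .   .   . 151 175 174 255   .   .   .   .
300   .   .   .   .   .   .   .   . 168 157 231 255 254   .   .
302   .   .   .   .   .   .   . 178 155 163 174 255 218 227 255
304   .   .   .   .   .   . 195 195 164 182 204 163  91  99 138
```

The ball is at top (156,239) and side (210,291), which matches the fully-over prediction of (156.7,238.9) and (210.3,290.8). The file hasn't moved, and the robot is clear of everything.

```bash
python3 -c "
from bench import env
print(env.finish_job())"
```

```text
the job is handed in; nothing more can be done
None
```

The job is handed in with no verdict returned: the file rests in the middle slot with its blue line measured level with the rack's front face (good to about 2 mm), and the toggle is fully over to its far side.

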